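Lock a wax block on the sloped carving stand

ROBOT

A 6-joint arm with a two-finger parallel gripper is mounted at the origin on a cart in front of the work surface, level with it; the furniture and walls round the work are solid. World frame = base frame: x ahead of the robot, y to its left, z up, the work surface at z = 0. Lengths are in m, angles in rad, forces in N, time in s.
With the tool pointing down it reaches from about 0.225 to 0.875 m from the base axis. Payload 3.4 kg.
Tool frame: the origin (TCP) lies at the very end of the fingers, on their centre line; the grasp point (between the pads) lies 19 mm behind it (grasp_offset is the distance from the TCP to the grasp point, in m); y points along the fingers, z is the direction in which the jaws open and shut, and the axes are right-handed (so a half turn about y gives the same grasp; the last joint's range is limited). The gripper opens to 85 mm and grips with 20 to 120 N. Pads are 22 mm wide; open, the fingers measure 114 mm over their backs; the gripper's body (76 mm by 85 mm) begins 54 mm behind the grasp point. The pads swing forward as they close: fully open they stand 13 mm farther back than shut.
Start: joints at [-1.375, 0.276, 1.505, -0, 1.361, -0.121], TCP at [0.179, -0.546, 0.231] pointing down, gripper open.
Joint ranges: [-2.89, 2.89], [-0.75, 2.08], [0.22, 2.7], [-1.18, 4.32], [0.11, 2.71], [-2.7, 2.7]. Speed limits (rad/s): [2.57, 2.57, 3.14, 3.14, 3.14, 3.14].

INTERFACE

Orientations are given as a unit quaternion [w, x, y, z].
In Python, from rig import get_state, get_image, sign_off, grasp_offset gives the robot as it stands.
- The arm moves only by the shell command python3 -m jog 'ROWS' [FORCE]. ROWS is JSON, one flat list of numbers, 7 for each row, row after row: the closure in counts, from 0 (fully open) to 255 (shut), then the shift along the tool's x, y, z in cm, then the turn, a rotation vector about the tool's x, y, z in units of 8 degrees (1.0 is 8 degrees). In form: [jaw, tx, ty, tz, rx, ry, rz, jaw, tx, ty, tz, rx, ry, rz, ...]. A call has 1 to 12 rows; each row is the pose to reach, as a shift and turn from the pose commanded when the call began, along the tool's axes at that moment; what a row does not reach only later rows make up. A row lasts 1/8 s, in which the tool goes at most 62.5 mm and 10.7 degrees, less where a joint would pass 70% of its speed; a pose out of reach is approached as far as the arm can. A call with a gripper value outside its range is refused whole. The fingers move at their own pace and stop on an object; FORCE is the grip in N (left out, the last holds). Time passes only in rows, so rows that repeat a pose let the fingers close. It gives the time, the measured TCP pose, the force and the opening at its end, in the units of the state.
- get_state(): the state, without advancing time (a new reading comes with each control period).
- get_image(name): name is "scene" or "top"; returns a dict with "color" (400x640x3 uint8, blue, green, red), "mtx" (3x3 intrinsics, pixels), "k1" (the pictures are not rectified: a ray, as slopes to the right and down, at radius r is drawn at 1 + k1 r^2 times it, then the intrinsics apply), "R" (3x3) and "t" (3): a world point X has camera coordinates R X + t. Camera axes: x right, y down, z forward; pixel columns grow to the right and rows downward; lengths in m; the calibration is good to about 2 mm. A picture is of the moment at which its call begins. There is no depth.
- sign_off(): hands the job in, once; it reports no verdict.
The state is a dict: "clock": time; "qpos": joint angles; "qd": joint speeds; "effort": joint torques, N m; "position": TCP position; "ee_rot": TCP orientation; "contact_force": force on the tool from outside, world axes, zero at the start; "moment": the same for the moment, N m; "width": finger opening in m.
Only numpy, scipy, OpenCV 4.12 (cv2) and the standard library are available. Lean on these libraries where they do the work, as an engineer would, in place of code of your own. Each camera call takes 0.05 s, during which the arm holds its last target.

TASK

Lay the green wax block flat on the cork strip of the sloped stand, its long side running up the slope and its lower end right down against the wooden cleat. Then secure it with the red quarter-turn knob behind it: press the knob in, feeling for the spot where it drops in, and turn it a quarter turn clockwise until it stops and its steel arm is over the block, so that the cam catches and the knob stays down by itself when you let go. Do not disturb the spectacles, the mallet or the tape roll.

Things in the scene. Friction and masses are not known exactly. Their poses are not given: they have to be found in the camera images.
- wax_block: Green carving wax block, 50 x 90 x 24 mm, about 0.11 kg, one corner carved away (which end points up the slope does not matter). Loose, flat on the bench at the start. Origin: centre of its underside; its y axis runs along the 90 mm length, x across the 50 mm width, z up through its 24 mm thickness.
- ramp: Sloped pale wooden board (156 mm up the slope, 180 mm wide) of a low fixed stand, rising 20 degrees roughly towards the robot's right; yaw varies by 0.3. Origin: on the board's surface at the foot of the cleat's inner face, on the cork strip's centre line. x: up the slope; y: along the cleat, roughly away from the robot; z: outward normal of the slope.
- seat (a point): Where the block's origin lies when it is seated: on the sloped surface, 45 mm up the slope from the cleat, on the centre line of the flush cork strip (56 mm wide, 120 mm up the slope). Axes as ramp. Friction varies: the block may stay where it is put down or slide by itself.
- cleat_top (a point): Middle of the top of the dark wooden cleat, at the cork strip. The cleat runs along the whole lower edge of the board, 12 mm thick and 10 mm proud of its surface. Axes as ramp.
- housing_top (a point): On the knob's axis, at the top of its fixed aluminium housing (62 mm in diameter, 21 mm high, on an 80 mm flange), 95 mm beyond the seat (+y of ramp). The axis is square to the slope. Axes as ramp.
- knob_grip (a point): Point on the knob's axis in its red wing grip, 65 mm above the sloped surface with the knob up. The wing is 60 mm long, 14 mm thick, its top 9 mm above this point; it stands on a steel disc 52 mm in diameter, whose upper face is 21 mm below this point. x: along the wing, towards the tip of the steel arm; z: along the knob's axis, outwards.
- foot_tip (a point): Underside of the rubber foot (18 mm in diameter) at the tip of the knob's steel retaining arm (14 mm wide, in line with the wing), 83 mm from the knob's axis. Above the sloped surface: 36 mm with the knob up, 26 mm fully pressed, 30 mm caught; the seated block's top is at 24 mm.
- knob_press (a joint): How far the knob is pressed in, m: 0 up, 0.010 fully in. A spring resists, 5 N at 0, 12 N at 0.010. Off the entry angle an inner lug lands on the cam ring: hard stop at 0.001. At the entry angle it goes down to 0.010. Then keep it beyond 0.0085 while turning; at the end of the quarter turn the cam catches, and the released knob springs back only to 0.006.
- knob_turn (a joint): Knob angle, rad, growing clockwise seen from outside. 0: arm points up the slope; 1.571: along -y of ramp, across the block. Starts within 0.3 of 0, turns freely. The entry angle is hidden, anywhere in -0.18..0.18 (play 0.09 either way): feel for it by pressing lightly and turning until the knob drops in. A stop ends the turn 1.57 (play 0.11) past the entry angle.
- spectacles: Bystander: folding spectacles with dark red frame, 141 x 136 x 39 mm, to the left of the stand. Origin: centre of its underside.
- brass_mallet: Bystander: small brass mallet with wooden handle, 52 x 163 x 26 mm, lying behind the stand, as seen from the robot. Origin: centre of its underside.
- tape: Bystander: roll of tan tape lying flat, 100 mm in diameter, 25 mm high, behind the block. Origin: centre of its underside.
There are look-alikes about, which are no part of the job. Of the things that look like the wax_block, the larger one is meant. Of the things that look like the part that bears ramp, the larger one is meant.

How it is judged:
On the way, in this order (a step that is already met when the one before it is completed fails the run):
1. The block lies flat on the cork strip against the cleat while the arm is still clear of it (x of wax_block in the frame of ramp between 0.041 and 0.049 m and y of wax_block in the frame of ramp between -0.012 and 0.012 m and z of wax_block in the frame of ramp below 0.003 m and angle between the y axis of wax_block and the x axis of ramp, either way round below 0.12 rad and value of joint knob_turn below 0.7 rad), for 0.2 s.
2. The knob is pressed in and turned under the cam ring (value of joint knob_press above 0.0075 m and value of joint knob_turn above 0.7 rad), for 0.05 s.
At the end, for the whole second after the job is handed in: The cam has caught: the released knob rests 4.5 to 7.4 mm in, turned past 1.2 rad, its arm over the block. The block lies at rest flat on the slope (within 3 mm), its lower end within 4 mm of the cleat, within 12 mm of the cork strip's centre line and within 0.12 rad of straight up the slope (value of joint knob_press between 0.0045 and 0.0074 m and value of joint knob_turn above 1.2 rad and x of wax_block in the frame of ramp between 0.041 and 0.049 m and y of wax_block in the frame of ramp between -0.012 and 0.012 m and z of wax_block in the frame of ramp between -0.003 and 0.003 m and angle between the y axis of wax_block and the x axis of ramp, either way round below 0.12 rad and angle between the z axis of wax_block and the z axis of ramp, either way round below 0.06 rad and angle between wax_block's own z axis and vertical below 0.5 rad and linear speed of wax_block below 0.01 m/s and velocity of joint knob_turn below 0.05 rad/s); the robot touches nothing.
It fails at once if a bystander is shifted by more than 30 mm (distance of any of spectacles, brass_mallet, tape from where it was at the start of the episode above 0.03 m).
It also fails if it takes over 61 s, if anything falls off the work surface, if the arm or the gripper's body presses on something with over 40 N, if the wrist force passes 120 N, or if a joint passes its speed limit or range.

## Working session

There is one attempt and no reset: what is moved stays moved. The work goes in short steps, Python scripts to look and compute and a shell command to move; the robot and the scene stay as the last step left them, time stands still between calls to the robot, and variables do not carry over. Pictures are saved under pics/ and viewed, and the job is handed in when it is done.

```bash
ls; mkdir -p pics
python3 - <<'E'
from rig import get_state,get_image,grasp_offset
import cv2,numpy as np
print(grasp_offset() if callable(grasp_offset) else grasp_offset)
s=get_state();print({k:np.round(v,4).tolist() for k,v in s.items()})
for n in("scene","top"):
    im=get_image(n);cv2.imwrite(f"pics/{n}0.png",im["color"]);print(n,im["mtx"],im["k1"],im["R"],im["t"])
E
```

```text
pics
0.0187
{'clock': 0.0, 'qpos': [-1.375, 0.2766, 1.5062, 0.0, 1.3607, -0.121], 'qd': [0.0003, 0.0012, -0.0014, -0.0002, -0.0007, -0.0017], 'effort': [-0.0019, -41.6778, -24.5805, -0.0003, 0.0111, -0.0], 'position': [0.179, -0.5459, 0.2304], 'ee_rot': [0.1115, -0.1116, 0.6989, -0.6976], 'contact_force': [-0.0783, 0.9168, 0.0128], 'moment': [-0.0525, -0.0031, 0.0319], 'width': 0.0853}
scene [[381.25232797   0.         317.9112217 ]
 [  0.         381.25232797 198.36263328]
 [  0.           0.           1.        ]] -0.08112783589224609 [[-0.8801916  -0.47421734  0.01951056]
 [-0.20937492  0.35107095 -0.91263976]
 [ 0.42594001 -0.80738288 -0.40829891]] [0.56073222 0.15707951 1.05210422]
top [[465.5646855    0.         311.08516651]
 [  0.         465.5646855  202.88580959]
 [  0.           0.           1.        ]] -0.06423213636663917 [[-0.02947326 -0.99955313  0.00498586]
 [-0.9980371   0.02915209 -0.05542651]
 [ 0.0552564  -0.00660967 -0.99845032]] [0.11414767 0.5573424  1.24055222]
```

View pics/scene0.png

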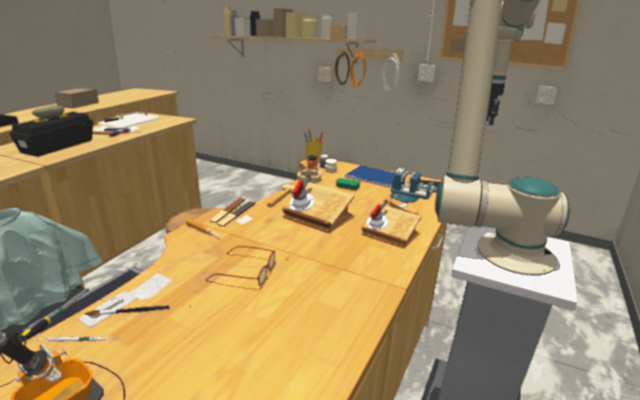

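View pics/top0.png

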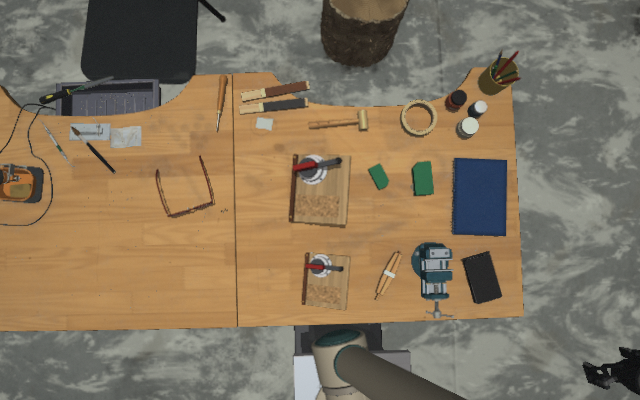

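Look-alikes: the green blocks are at top-view (378,176), the smaller, and (423,179), the larger, which I want. The stands are at (320,190), the larger, which I want, and (326,280), the smaller. I'll check both choices in close crops.

Run:
```python
import cv2
a=cv2.imread("pics/top0.png")
cv2.imwrite("pics/c1.png",cv2.resize(a[140:240,280:440],None,fx=5,fy=5,interpolation=cv2.INTER_CUBIC))
b=cv2.imread("pics/scene0.png")
cv2.imwrite("pics/c2.png",cv2.resize(b[165:245,265:395],None,fx=6,fy=6,interpolation=cv2.INTER_CUBIC))
```

```text
(no output)
```

View pics/c1.png

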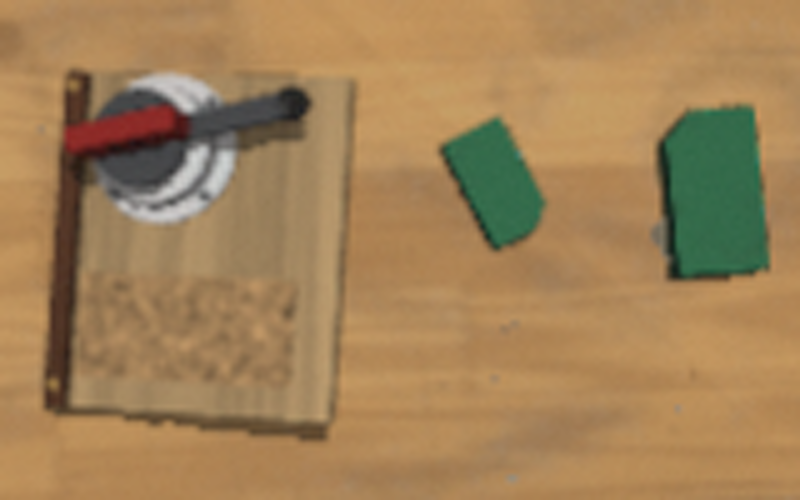

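View pics/c2.png

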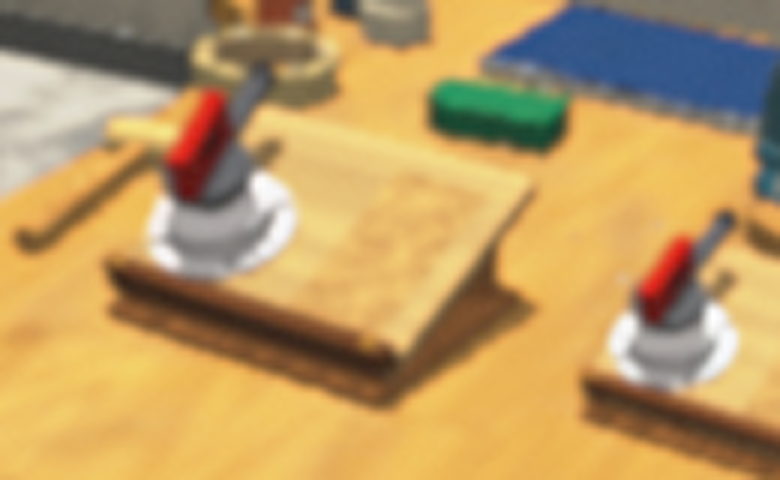

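The block at (423,178) is the larger one (about 20x33 px against 12x25). The stand at (320,190) is also clearly the larger. Next I'll fit their poses with both cameras.

```bash
cat > h.py <<'E'
import numpy as np,cv2
from scipy.optimize import least_squares
from scipy.spatial.transform import Rotation as Rot
CAM={'scene':(np.array([[381.25232797,0,317.9112217],[0,381.25232797,198.36263328],[0,0,1]]),-0.08112783589224609,np.array([[-0.8801916,-0.47421734,0.01951056],[-0.20937492,0.35107095,-0.91263976],[0.42594001,-0.80738288,-0.40829891]]),np.array([0.56073222,0.15707951,1.05210422])),
'top':(np.array([[465.5646855,0,311.08516651],[0,465.5646855,202.88580959],[0,0,1]]),-0.06423213636663917,np.array([[-0.02947326,-0.99955313,0.00498586],[-0.9980371,0.02915209,-0.05542651],[0.0552564,-0.00660967,-0.99845032]]),np.array([0.11414767,0.5573424,1.24055222]))}
def proj(n,P):
    K,k,R,t=CAM[n];P=np.atleast_2d(P)
    return cv2.projectPoints(P.astype(float),cv2.Rodrigues(R)[0],t,K,np.array([k,0,0,0,0.]))[0][:,0]
def back(n,uv,z):
    K,k,R,t=CAM[n];uv=np.array(uv,float).reshape(-1,1,2)
    p=cv2.undistortPoints(uv,K,np.array([k,0,0,0,0.]))[:,0]
    d=np.c_[p,np.ones(len(p))]@R; c=-R.T@t
    return c+d*((np.asarray(z)-c[2])/d[:,2])[:,None]
def crop2px(c,o,f): return (np.array(c,float)+.5)/f-.5+np.array(o)
def rampR(yaw): # x up the slope
    return Rot.from_euler('z',yaw)*Rot.from_euler('y',-np.radians(20))
E
cat > fit.py <<'E'
from h import *
T=[((-.012,'a',.01),(47,410)),((-.012,'b',.01),(68,72)),(('L','b',0),(355,80)),(('L','a',0),(330,420)),((.12,.028,0),(297,276)),((.12,-.028,0),(291,385)),((.045,.095,0.0),(166,148))]
S=[((-.012,'a',.01),(390,365)),((-.012,'b',.01),(112,262)),(('L','a',0),(533,182)),(('L','b',0),(268,108))]
def loc(p,y0,L): return [L if v=='L' else y0 if v=='a' else y0+.18 if v=='b' else v for v in p]
def res(v):
    R=rampR(v[3]);r=[]
    for n,D,o,f in(('top',T,(280,140),5),('scene',S,(265,165),6)):
        W=R.apply([loc(p,v[4],v[5]) for p,_ in D])+v[:3]
        r.append(proj(n,W)-crop2px([c for _,c in D],o,f))
    return np.vstack(r).ravel()
s=least_squares(res,[.4,0,.03,-1.5,-.06,.144])
print(s.x.round(4));print(s.fun.reshape(-1,2).round(1).tolist())
b=crop2px([(755,106),(768,268),(681,277),(664,146),(688,110)],(280,140),5)
print(back('top',b,.024).round(4))
E
python3 fit.py
```

```text
[ 0.5585  0.1397  0.0248 -1.6645 -0.0473  0.1428]
[[-0.3, -0.5], [0.0, 0.1], [-0.6, -0.5], [0.3, 1.0], [0.1, 0.3], [0.0, 0.0], [0.8, -0.3], [0.0, -0.8], [-1.3, 0.9], [1.2, 0.1], [-0.5, 0.0]]
[[ 0.6646 -0.2291  0.024 ]
 [ 0.5765 -0.2322  0.024 ]
 [ 0.573  -0.1847  0.024 ]
 [ 0.6442 -0.1785  0.024 ]
 [ 0.6634 -0.1924  0.024 ]]
```

```bash
cat > ov.py <<'E'
from h import *
import sys
def draw(n,img,o,f,v,turn,press,out):
    R=rampR(v[3]);im=cv2.resize(img[o[1]:o[3],o[0]:o[2]],None,fx=f,fy=f,interpolation=cv2.INTER_CUBIC)
    def pl(P,col,closed=True):
        q=(proj(n,R.apply(P)+v[:3])-np.array(o[:2])+.5)*f-.5
        cv2.polylines(im,[np.round(q*8).astype(np.int32)],closed,col,1,cv2.LINE_AA,3)
    y0=v[4];y1=y0+.18;L=.144
    pl([(-.012,y0,.01),(-.012,y1,.01),(0,y1,.01),(0,y0,.01)],(255,255,0))
    pl([(0,y0,0),(0,y1,0),(L,y1,0),(L,y0,0)],(0,255,255))
    pl([(0,-.028,0),(0,.028,0),(.12,.028,0),(.12,-.028,0)],(255,0,255))
    a=np.linspace(0,2*np.pi,40)
    c=lambda r,z,x=.045,y=.095:np.c_[x+r*np.cos(a),y+r*np.sin(a),0*a+z]
    pl(c(.04,0.002),(0,0,255));pl(c(.031,.021),(255,0,0));pl(c(.026,.044-press),(0,255,0))
    ux=np.array([np.cos(turn),-np.sin(turn),0]);uy=np.array([np.sin(turn),np.cos(turn),0]);k=np.array([.045,.095,.074-press])
    pl([k+s*.03*ux+t*.007*uy for s,t in((1,1),(1,-1),(-1,-1),(-1,1))],(255,255,255))
    f_=k+.083*ux;pl(c(.009,.036-press,f_[0],f_[1]),(255,255,255))
    cv2.imwrite(out,im)
if __name__=="__main__":
    v=[.5585,.1397,.0248,-1.6645,-.0473]
    t=float(sys.argv[1])
    draw('top',cv2.imread('pics/top0.png'),(285,145,360,235),8,v,t,0,'pics/o%s.png'%sys.argv[2])
    draw('scene',cv2.imread('pics/scene0.png'),(275,170,365,240),8,v,t,0,'pics/p%s.png'%sys.argv[2])
    im=cv2.imread('pics/top0.png');h=cv2.cvtColor(im,cv2.COLOR_BGR2HSV)
    m=cv2.inRange(h,(50,80,60),(90,255,255));m[:, :402]=0;m[:,445:]=0
    n,_,st,_=cv2.connectedComponentsWithStats(m);print(st)
    pts=np.argwhere(m)[:,::-1].astype(float)
    W=back('top',pts,.024)[:,:2];r=cv2.minAreaRect((W*1000).astype(np.float32));print(r)
    print(np.unique(h[...,2][m>0],return_counts=True))
E
python3 ov.py 0.0 1
```

```text
[[     0      0    640    400 255425]
 [   413    162     21     33    575]]
((618.3433837890625, -205.55865478515625), (88.42205047607422, 49.180389404296875), 3.1153388023376465)
(array([ 66,  67,  77,  78,  79,  80,  81,  83,  85,  87,  88,  91,  93,
        94,  95,  96,  97,  98,  99, 100, 101, 102, 103, 104, 105, 106,
       107, 108, 109, 110, 111, 113, 114, 115, 118, 121, 122, 125, 127],
      dtype=uint8), array([  1,   2,   1,   1,   3,   2,   3,   2,   1,   2,   1,   2,   1,
         2,   1,   4,   3,   2,   9,   6,   8,  15,  22,  34,  78, 137,
       132,  63,  18,   7,   3,   1,   2,   1,   1,   1,   1,   1,   1]))
```

View pics/o1.png

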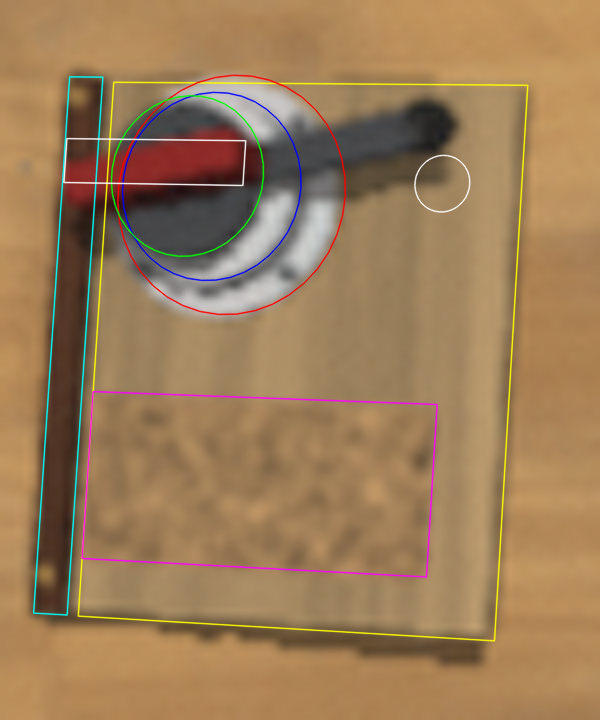

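View pics/p1.png

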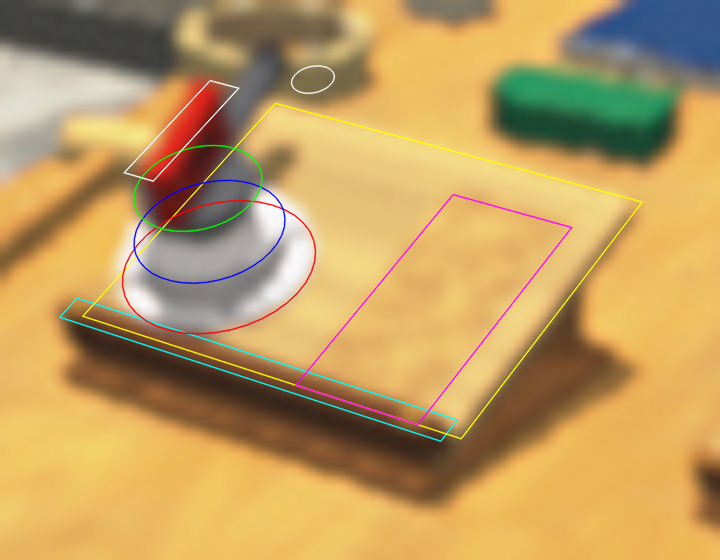

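Overlay: the model matches both views to about 1 px. The arm points slightly past up-slope towards +y, so the knob is at roughly -0.2 rad. I'll write a motion-planning helper and compute the first move.

```bash
cat > m.py <<'E'
from h import *
from rig import get_state
V=np.array([.5585,.1397,.0248]);YAW=-1.6645
def st():
    s=get_state();q=s['ee_rot'];return s,np.array(s['position']),Rot.from_quat([q[1],q[2],q[3],q[0]])
def tool(y,z):
    y=np.array(y,float);y/=np.linalg.norm(y);z=np.array(z,float);z-=y*(y@z);z/=np.linalg.norm(z)
    return Rot.from_matrix(np.c_[np.cross(y,z),y,z])
def rows(P,R,p=None,r=None):
    s,p0,r0=st();p=p0 if p is None else p;r=r0 if r is None else r
    t=r.inv().apply(np.array(P)-p)*100;w=(r.inv()*R).as_rotvec()/np.radians(8)
    return t.round(2),w.round(2)
def ramp(p): return rampR(YAW).apply(p)+V
def toramp(P): return rampR(YAW).inv().apply(np.array(P)-V)
def seatR(sg=1,turn=0):
    u=np.array([-np.sin(turn)*1.0, -np.cos(turn),0]) # jaw dir perpendicular to wing (sign free)
    return tool(rampR(YAW).apply([0,0,-1]),sg*rampR(YAW).apply([-np.sin(turn),-np.cos(turn),0]))
def rep():
    s,p,r=st();print('t',round(s['clock'],2),'p',p.round(4),'q',np.round(s['qpos'],2),'F',np.round(s['contact_force'],1),'M',np.round(s['moment'],2),'w',round(s['width'],4))
    F=rampR(YAW).inv().apply(s['contact_force']);print('ramp p',toramp(p).round(4),'F ramp',F.round(1))
E
python3 - <<'E'
from m import *
s,p,r=st();print(r.as_matrix().round(3))
c=[.6183,-.2056];th=np.radians(3.1)
for sg in(1,-1):
    R=tool([0,0,-1],[sg*-np.sin(th),sg*np.cos(th),0]);print(sg,rows([*c,.12],R))
print('seat',ramp([.045,0,0]),'knob',ramp([.045,.095,.065]))
for sg in(1,-1):print(seatR(sg).as_matrix().round(2))
E
```

```text
[[-0.95  -0.     0.312]
 [-0.312  0.002 -0.95 ]
 [-0.    -1.    -0.002]]
1 (array([-52.34,  11.09, -18.64]), array([ 0.000e+00, -2.062e+01, -2.000e-02]))
-1 (array([-52.34,  11.09, -18.64]), array([0.01, 1.88, 0.  ]))
seat [0.55454343 0.09759934 0.04019091] knob [0.65120677 0.11084429 0.10127093]
[[ 0.09 -0.03 -1.  ]
 [ 0.94 -0.34  0.09]
 [-0.34 -0.94  0.  ]]
[[-0.09 -0.03  1.  ]
 [-0.94 -0.34 -0.09]
 [ 0.34 -0.94  0.  ]]
```

```bash
python3 -m jog '[0,-26,4,-9.5,0,1,0, 0,-52.3,8,-18.6,0,1.9,0, 0,-52.3,8,-18.6,0,1.9,0, 0,-52.3,8,-18.6,0,1.9,0, 0,-52.3,8,-18.6,0,1.9,0, 0,-52.3,8,-18.6,0,1.9,0, 0,-52.3,8,-18.6,0,1.9,0, 0,-52.3,8,-18.6,0,1.9,0, 0,-52.3,8,-18.6,0,1.9,0, 0,-52.3,8,-18.6,0,1.9,0, 0,-52.3,8,-18.6,0,1.9,0, 0,-52.3,8,-18.6,0,1.9,0]' 30
python3 - <<'E'
from m import *
rep()
c=[.6183,-.2056];th=np.radians(3.1)
R=tool([0,0,-1],[np.sin(th),-np.cos(th),0]);print(rows([*c,.005],R))
from rig import get_image
im=get_image('top')['color'];cv2.imwrite('pics/top1.png',cv2.resize(im[100:260,340:500],None,fx=4,fy=4,interpolation=cv2.INTER_CUBIC))
E
```

```text
clock: 1.6
position: [0.6172, -0.2078, 0.1515]
ee_rot: [-0.018, 0.018, -0.707, 0.707]
contact_force: [0.6, 0.4, 0.3]
width: 0.0853
t 1.6 p [ 0.6172 -0.2078  0.1515] q [-0.43  0.44  1.46 -0.    1.25  1.09] F [0.6 0.4 0.3] M [-0.06  0.   -0.  ] w 0.0853
ramp p [0.3632 0.0909 0.0026] F ramp [-0.3  0.5  0.4]
(array([-0.13, 14.65, -0.21]), array([-0.  , -0.03,  0.  ]))
```

View pics/top1.png

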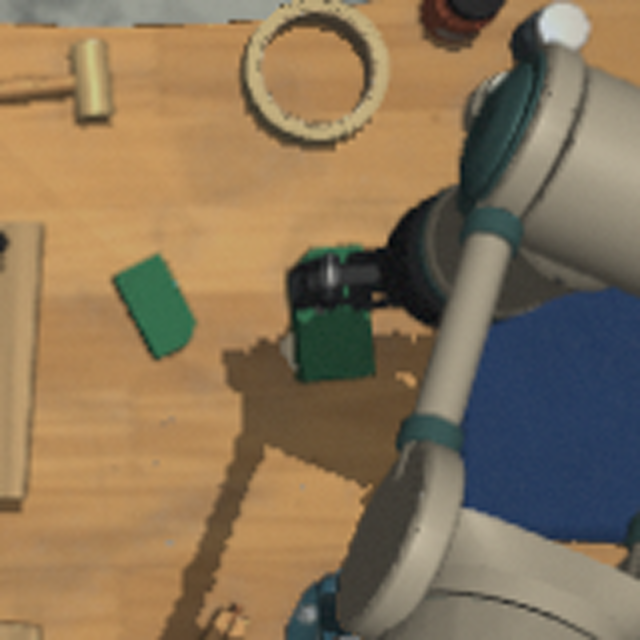

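The gripper is over the larger block at crop (330,310), with jaws across its width and clear of its neighbours. Descending.

```bash
python3 -m jog '[0,-0.1,6,-0.2,0,0,0, 0,-0.1,12,-0.2,0,0,0, 0,-0.1,14.6,-0.2,0,0,0, 0,-0.1,14.6,-0.2,0,0,0, 140,-0.1,14.6,-0.2,0,0,0, 255,-0.1,14.6,-0.2,0,0,0, 255,-0.1,14.6,-0.2,0,0,0, 255,-0.1,14.6,-0.2,0,0,0, 255,-0.1,14.6,-0.2,0,0,0, 255,-0.1,14.6,-0.2,0,0,0]' 30
python3 -c "
from m import *
rep()"
```

```text
clock: 2.9
position: [0.6204, -0.2056, 0.0076]
ee_rot: [-0.02, 0.017, -0.706, 0.708]
contact_force: [0.2, -1.8, 6.6]
width: 0.0496
t 2.9 p [ 0.6204 -0.2056  0.0076] q [-0.43  0.57  1.62 -0.    0.95  1.09] F [ 0.2 -1.8  6.6] M [-0.01  0.1  -0.06] w 0.0496
ramp p [ 0.3117  0.094  -0.1317] F ramp [3.9 0.4 5.6]
```

Gripped: the width reads 49.6 mm against the 50 mm expected. Lifting, then computing the move to above the seat.

```bash
python3 -m jog '[255,0,-6,0,0,0,0, 255,0,-12,0,0,0,0, 255,0,-17,0,0,0,0, 255,0,-17,0,0,0,0]'
python3 -c "
from m import *
rep()
print(rows(ramp([.055,0,.10]),seatR(-1)))
print(rows(ramp([.053,0,.03]),seatR(-1)))"
```

```text
clock: 3.4
position: [0.6218, -0.2058, 0.1813]
ee_rot: [-0.022, 0.015, -0.705, 0.709]
contact_force: [0.3, -0.3, -1.6]
width: 0.0492
t 3.4 p [ 0.6218 -0.2058  0.1813] q [-0.43  0.42  1.41 -0.    1.3   1.09] F [ 0.3 -0.3 -1.6] M [ 0.02 -0.04 -0.02] w 0.0492
ramp p [0.3712 0.0954 0.0315] F ramp [-0.3  0.4 -1.5]
(array([  4.84,   4.15, -33.12]), array([  1.7 , -10.11,  -2.09]))
(array([  5.22,  10.8 , -30.97]), array([  1.7 , -10.11,  -2.09]))
```

```bash
python3 -m jog '[255,2.4,0,-16,0.8,-5,-1, 255,4.8,1,-33,1.7,-10.1,-2.1, 255,4.8,1,-33,1.7,-10.1,-2.1, 255,4.8,1,-33,1.7,-10.1,-2.1, 255,4.8,1,-33,1.7,-10.1,-2.1, 255,4.8,1,-33,1.7,-10.1,-2.1, 255,4.8,1,-33,1.7,-10.1,-2.1, 255,4.8,2,-33,1.7,-10.1,-2.1, 255,4.8,4,-33.1,1.7,-10.1,-2.1, 255,4.8,4.1,-33.1,1.7,-10.1,-2.1, 255,4.8,4.1,-33.1,1.7,-10.1,-2.1]'
python3 -c "
from m import *
rep()
print(rows(ramp([.055,0,.10]),seatR(-1)))
print(rows(ramp([.053,0,.020]),seatR(-1)))
from rig import get_image
im=get_image('top')['color'];cv2.imwrite('pics/top2.png',cv2.resize(im[120:260,260:420],None,fx=4,fy=4,interpolation=cv2.INTER_CUBIC))
im=get_image('scene')['color'];cv2.imwrite('pics/sc2.png',cv2.resize(im[130:250,250:400],None,fx=5,fy=5,interpolation=cv2.INTER_CUBIC))
"
```

```text
clock: 4.78
position: [0.5539, 0.1232, 0.1341]
ee_rot: [-0.376, 0.562, -0.436, 0.594]
contact_force: [-0.5, -0.0, -1.3]
width: 0.0493
t 4.78 p [0.5539 0.1232 0.1341] q [ 0.3   0.43  1.58 -0.33  1.3   0.51] F [-0.5 -0.  -1.3] M [ 0.2  -0.02 -0.  ] w 0.0493
ramp p [ 0.0532 -0.003   0.0969] F ramp [-0.4 -0.5 -1.2]
(array([ 0.18, -0.31,  0.3 ]), array([ 0.08,  0.01, -0.02]))
(array([-0.  ,  7.69,  0.39]), array([ 0.08,  0.01, -0.02]))
```

View pics/top2.png

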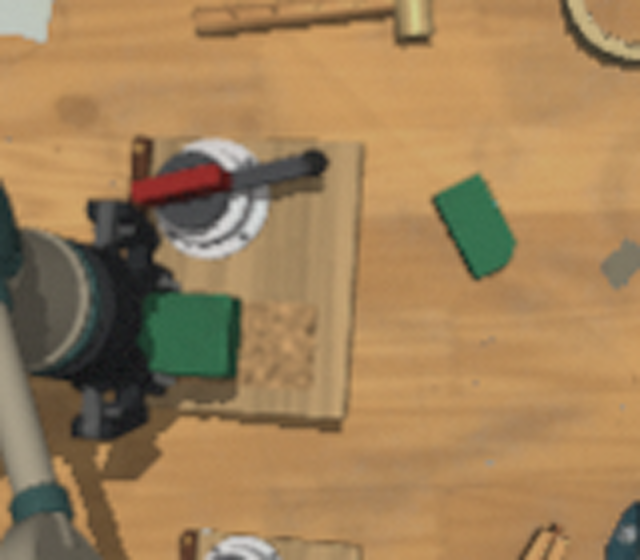

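View pics/sc2.png

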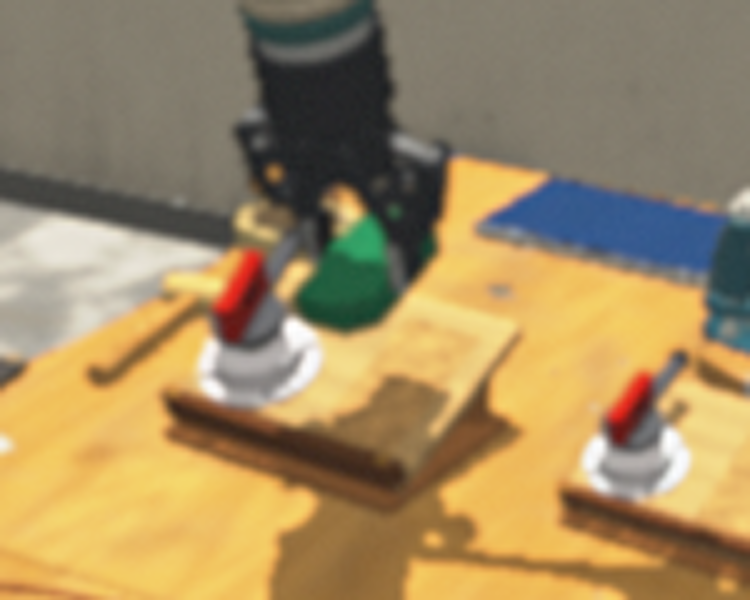

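Block held over the cork, well aligned. The lower-end corner is the carved one, and the knob is clear. Descending.

```bash
python3 -m jog '[255,0,4,0.4,0.08,0,0, 255,0,7.4,0.4,0.08,0,0, 255,0,8,0.4,0.08,0,0, 255,0,8.3,0.4,0.08,0,0, 255,0,8.5,0.4,0.08,0,0, 255,0,8.5,0.4,0.08,0,0]'
python3 -c "
from m import *
rep()
print(rows(ramp([.05,0,.008]),seatR(-1)))"
```

```text
clock: 5.62
position: [0.5551, 0.0948, 0.0552]
ee_rot: [-0.38, 0.559, -0.432, 0.597]
contact_force: [0.8, -0.0, -0.1]
width: 0.0492
t 5.62 p [0.5551 0.0948 0.0552] q [ 0.25  0.49  1.7  -0.37  1.1   0.54] F [ 0.8 -0.  -0.1] M [ 0.21  0.04 -0.  ] w 0.0492
ramp p [0.0527 0.0008 0.0131] F ramp [-0.1  0.8 -0.1]
(array([-0.27,  0.51, -0.09]), array([-0.01,  0.01, -0.02]))
```

```bash
python3 -m jog '[255,0,0.2,0,0,0,0, 255,0,0.4,0,0,0,0, 255,0,0.5,0,0,0,0, 255,0,0.5,0,0,0,0]'
python3 -c "
from m import *
rep()"
```

```text
clock: 6.12
position: [0.5549, 0.0938, 0.0525]
ee_rot: [-0.38, 0.559, -0.432, 0.597]
contact_force: [-2.8, 5.3, 15.3]
width: 0.0494
t 6.12 p [0.5549 0.0938 0.0525] q [ 0.25  0.49  1.71 -0.37  1.09  0.54] F [-2.8  5.3 15.3] M [ 0.22  0.92 -0.22] w 0.0494
ramp p [0.0527 0.0007 0.0103] F ramp [ 0.5 -3.3 16.1]
```

Contact: 16 N normal. I'll ease off slightly and slide down the slope in small steps to feel for the cleat.

```bash
python3 -m jog '[255,0,-0.15,0,0,0,0, 255,-0.2,-0.15,0,0,0,0, 255,-0.4,-0.15,0,0,0,0, 255,-0.5,-0.15,0,0,0,0, 255,-0.5,-0.15,0,0,0,0]'
python3 -c "
from m import *
rep()"
```

```text
clock: 6.75
position: [0.5558, 0.0972, 0.0514]
ee_rot: [-0.38, 0.559, -0.431, 0.598]
contact_force: [-0.2, -0.5, 10.8]
width: 0.0491
t 6.75 p [0.5558 0.0972 0.0514] q [ 0.26  0.5   1.71 -0.37  1.09  0.55] F [-0.2 -0.5 10.8] M [-0.37  0.35 -0.02] w 0.0491
ramp p [0.0491 0.0013 0.0104] F ramp [ 4.2 -0.2 10. ]
```

```bash
python3 -m jog '[255,-0.1,-0.05,0,0,0,0, 255,-0.2,-0.05,0,0,0,0, 255,-0.3,-0.05,0,0,0,0, 255,-0.3,-0.05,0,0,0,0]'
python3 -c "
from m import *
rep()"
```

```text
clock: 7.25
position: [0.5561, 0.1003, 0.0503]
ee_rot: [-0.38, 0.559, -0.431, 0.597]
contact_force: [1.2, 0.2, 6.9]
width: 0.0493
t 7.25 p [0.5561 0.1003 0.0503] q [ 0.26  0.5   1.7  -0.37  1.09  0.55] F [1.2 0.2 6.9] M [-0.21  0.16  0.  ] w 0.0493
ramp p [0.0458 0.0013 0.0104] F ramp [2.1 1.1 6.6]
```

```bash
python3 -m jog '[255,-0.1,-0.0,0,0,0,0, 255,-0.2,-0.0,0,0,0,0, 255,-0.3,-0.0,0,0,0,0, 255,-0.3,-0.0,0,0,0,0]'
python3 -c "
from m import *
rep()
from rig import get_image
im=get_image('top')['color'];cv2.imwrite('pics/top3.png',cv2.resize(im[140:240,270:370],None,fx=6,fy=6,interpolation=cv2.INTER_CUBIC))
im=get_image('scene')['color'];cv2.imwrite('pics/sc3.png',cv2.resize(im[150:250,265:385],None,fx=6,fy=6,interpolation=cv2.INTER_CUBIC))"
```

```text
clock: 7.75
position: [0.5564, 0.1029, 0.0493]
ee_rot: [-0.379, 0.559, -0.431, 0.597]
contact_force: [-1.0, -1.0, 7.1]
width: 0.0496
t 7.75 p [0.5564 0.1029 0.0493] q [ 0.27  0.5   1.7  -0.37  1.09  0.55] F [-1.  -1.   7.1] M [-0.33  0.09 -0.02] w 0.0496
ramp p [0.043  0.0013 0.0105] F ramp [ 3.5 -0.9  6.3]
```

View pics/sc3.png

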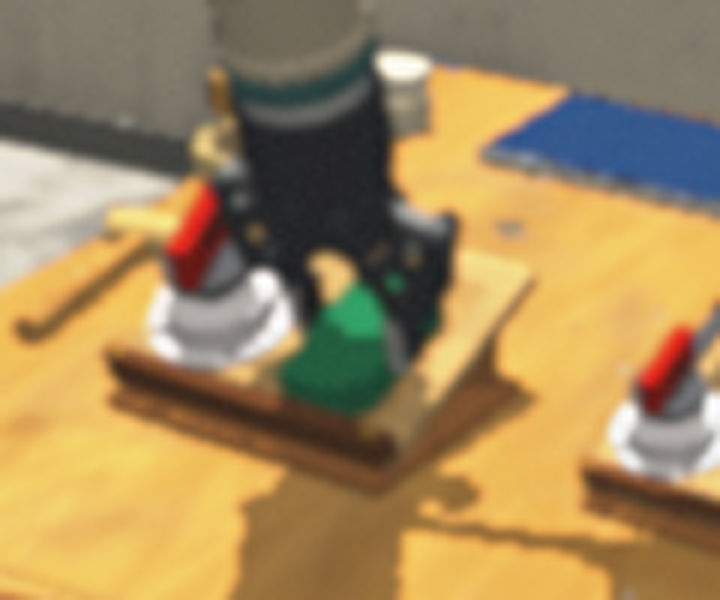

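View pics/top3.png

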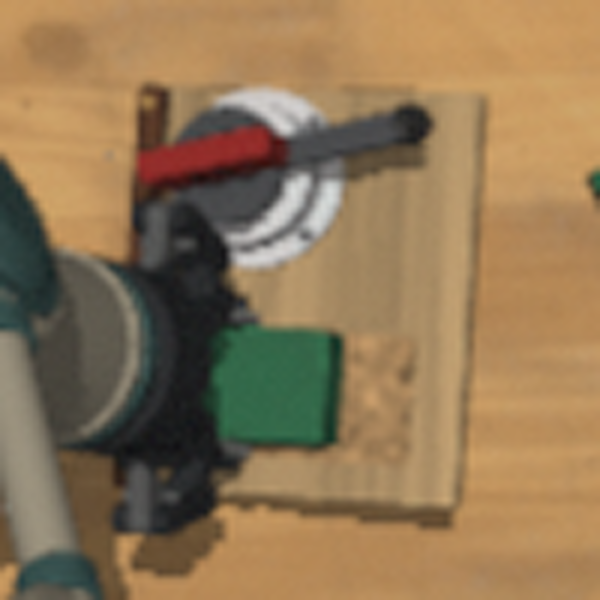

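The block is near the cleat but I don't feel contact yet. Pushing further.

```bash
python3 -m jog '[255,-0.1,0.0,0,0,0,0, 255,-0.2,0,0,0,0,0, 255,-0.3,0,0,0,0,0, 255,-0.3,0,0,0,0,0]'
python3 -c "
from m import *
rep()"
```

```text
clock: 8.35
position: [0.5563, 0.1029, 0.0493]
ee_rot: [-0.378, 0.561, -0.43, 0.598]
contact_force: [-0.7, -7.7, 10.5]
width: 0.0492
t 8.35 p [0.5563 0.1029 0.0493] q [ 0.27  0.5   1.7  -0.37  1.1   0.56] F [-0.7 -7.7 10.5] M [-1.45  0.09 -0.13] w 0.0492
ramp p [0.043  0.0013 0.0105] F ramp [10.8  0.   7.2]
```

The cleat is felt: 10.8 N along the slope, and no motion, at TCP x = 0.043. Relaxing and releasing.

```bash
python3 -m jog '[255,0.2,-0.05,0,0,0,0, 255,0.2,-0.1,0,0,0,0, 70,0.2,-0.1,0,0,0,0, 70,0.2,-0.1,0,0,0,0, 70,0.2,-0.1,0,0,0,0]'
python3 -c "
from m import *
rep()"
python3 -m jog '[70,0,-3,0,0,0,0, 70,0,-8,0,0,0,0, 70,0,-13,0,0,0,0, 70,0,-16,0,0,0,0, 70,0,-16,0,0,0,0]'
python3 -c "
from m import *
rep()
from rig import get_image
im=get_image('top')['color'];cv2.imwrite('pics/top4r.png',im)
im=get_image('scene')['color'];cv2.imwrite('pics/sc4r.png',im);cv2.imwrite('pics/sc4.png',cv2.resize(im[150:250,265:385],None,fx=6,fy=6,interpolation=cv2.INTER_CUBIC))"
```

```text
clock: 8.98
position: [0.5551, 0.1053, 0.0479]
ee_rot: [-0.379, 0.56, -0.433, 0.596]
contact_force: [0.4, -0.6, 0.4]
width: 0.0617
t 8.97 p [0.5551 0.1053 0.0479] q [ 0.27  0.5   1.7  -0.36  1.09  0.55] F [ 0.4 -0.6  0.4] M [ 0.19 -0.02 -0.02] w 0.0617
ramp p [ 0.0403 -0.0001  0.0099] F ramp [0.7 0.4 0.2]
clock: 9.6
position: [0.5618, 0.1603, 0.201]
ee_rot: [-0.381, 0.558, -0.432, 0.597]
contact_force: [-0.3, -0.1, -0.2]
width: 0.0618
t 9.6 p [0.5618 0.1603 0.201 ] q [ 0.35  0.4   1.45 -0.31  1.45  0.5 ] F [-0.3 -0.1 -0.2] M [ 0.17 -0.01 -0.02] w 0.0618
ramp p [0.0406 0.0013 0.1727] F ramp [ 0.1 -0.3 -0.2]
```

View pics/sc4.png

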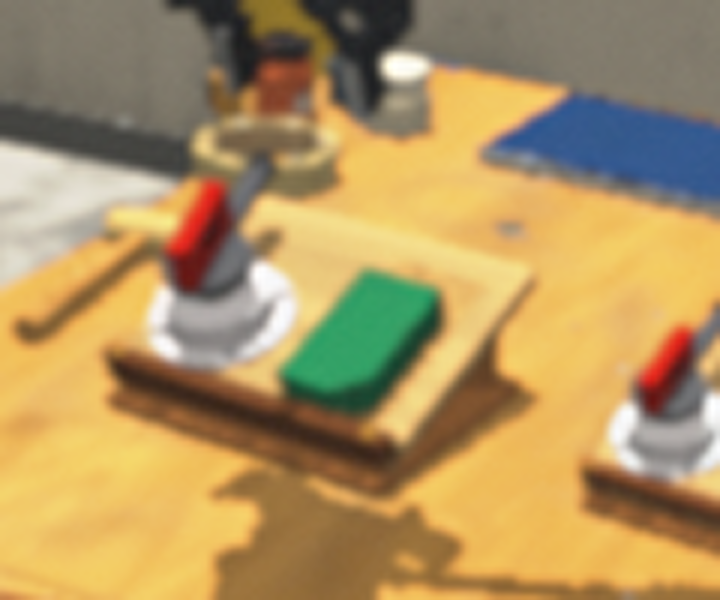

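View pics/top4r.png

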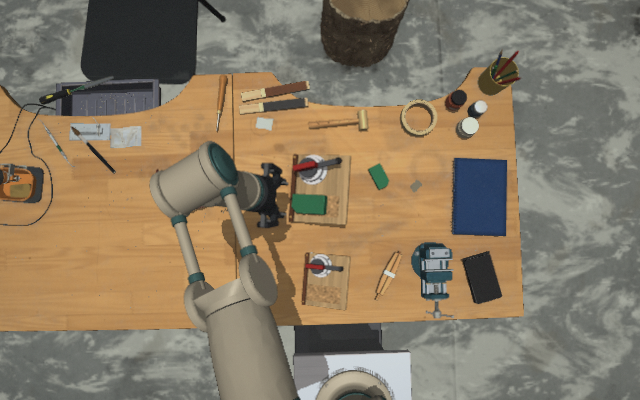

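The block sits flat on the cork against the cleat. I'll overlay the model block and a trial knob angle to check both.

```bash
cat > ov2.py <<'E'
from ov import *
def ov2(top,sc,v,t,press,tag):
    for n,f_,o in(('top',top,(285,145,360,235)),('scene',sc,(275,165,365,240))):
        img=cv2.imread(f_);out=f'pics/{tag}_{n}.png';draw(n,img,o,8,v,t,press,out)
        im=cv2.imread(out);R=rampR(v[3])
        q=(proj(n,R.apply([(0,-.025,.024),(.09,-.025,.024),(.09,.025,.024),(0,.025,.024)])+v[:3])-np.array(o[:2])+.5)*8-.5
        cv2.polylines(im,[q.round().astype(int)],True,(0,255,255),1,cv2.LINE_AA);cv2.imwrite(out,im)
    a=cv2.imread(f'pics/{tag}_top.png');b=cv2.imread(f'pics/{tag}_scene.png')
    h=max(a.shape[0],b.shape[0]);o=np.zeros((h,a.shape[1]+b.shape[1],3),np.uint8);o[:a.shape[0],:a.shape[1]]=a;o[:b.shape[0],a.shape[1]:]=b
    cv2.imwrite(f'pics/{tag}.png',cv2.resize(o,None,fx=.6,fy=.6,interpolation=cv2.INTER_AREA))
if __name__=="__main__":
    ov2('pics/top4r.png','pics/sc4r.png',np.array([.5585,.1405,.0265,-1.6645,-.0473]),float(sys.argv[1]),float(sys.argv[2]),sys.argv[3])
E
python3 ov2.py -0.24 0 k1
```

```text
(no output)
```

View pics/k1_top.png

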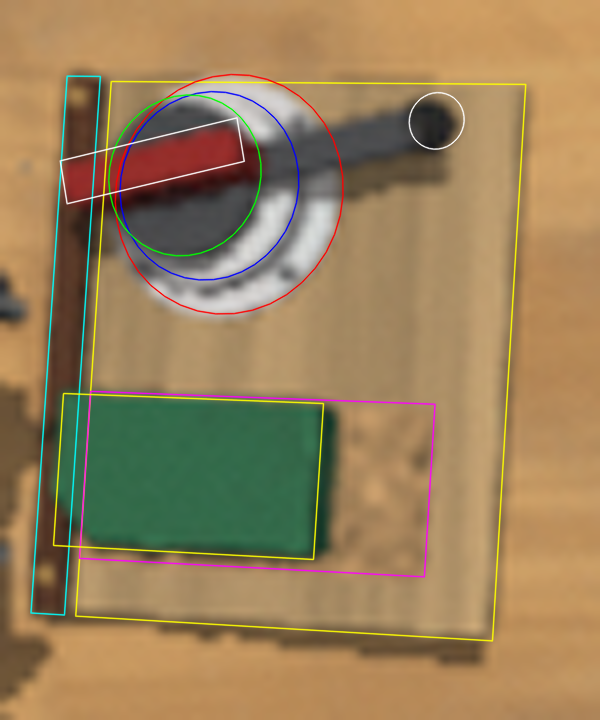

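View pics/k1_scene.png

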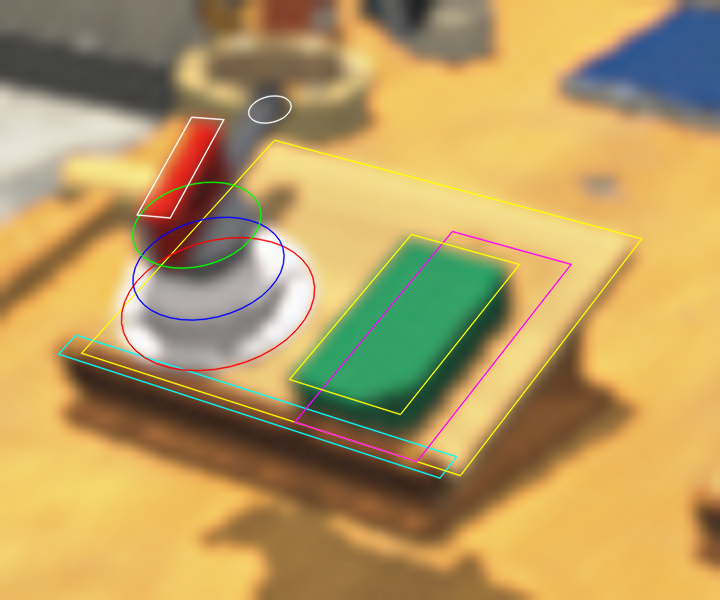

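The top face matches the model at x of about 0.045, y of about 0, and straight. The knob angle is about -0.22 rad. Next I'll approach the wing, using the surface height found by touch, which is 3 mm higher in robot terms.

```bash
python3 -c "
from m import *
print(rows(ramp([.045,.095,.13]),seatR(-1,-.215)))
print(rows(ramp([.045,.095,.055]),seatR(-1,-.215)))"
```

```text
(array([0.43, 3.91, 9.55]), array([ 0.01, -1.52, -0.02]))
(array([ 0.45, 11.41,  9.56]), array([ 0.01, -1.52, -0.02]))
```

```bash
python3 -m jog '[130,0.2,0,5,0,-0.8,0, 130,0.4,2,9.5,0,-1.5,0, 130,0.4,3.9,9.5,0,-1.5,0, 130,0.4,3.9,9.5,0,-1.5,0, 130,0.4,3.9,9.5,0,-1.5,0]'
python3 -c "
from m import *
rep()
print(rows(ramp([.045,.095,.055]),seatR(-1,-.215)))
from rig import get_image
im=get_image('top')['color'];cv2.imwrite('pics/top5.png',cv2.resize(im[130:230,260:360],None,fx=6,fy=6,interpolation=cv2.INTER_CUBIC))
im=get_image('scene')['color'];cv2.imwrite('pics/sc5.png',cv2.resize(im[120:240,250:370],None,fx=5,fy=5,interpolation=cv2.INTER_CUBIC))"
```

```text
clock: 10.32
position: [0.6529, 0.1332, 0.1629]
ee_rot: [-0.422, 0.619, -0.391, 0.534]
contact_force: [0.2, 0.2, 0.1]
width: 0.042
t 10.32 p [0.6529 0.1332 0.1629] q [ 0.27  0.53  1.31 -0.33  1.43  0.22] F [0.2 0.2 0.1] M [ 0.22  0.   -0.05] w 0.042
ramp p [0.045  0.0945 0.1306] F ramp [-0.2  0.2  0.1]
(array([0.03, 7.56, 0.05]), array([ 0.01, -0.02, -0.02]))
```

View pics/top5.png

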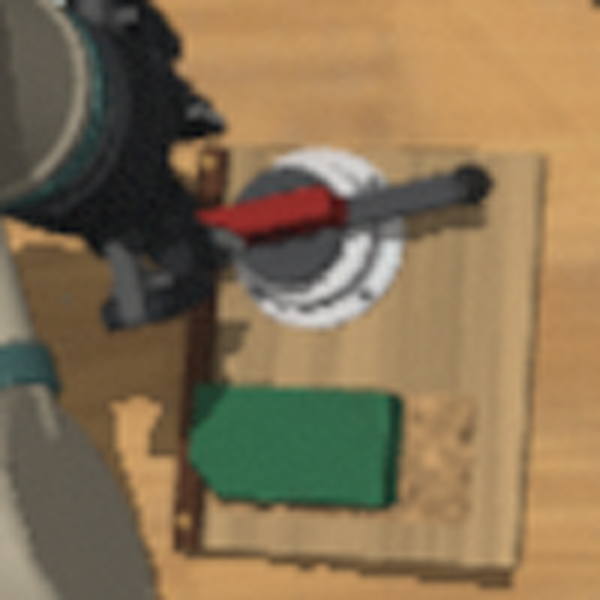

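View pics/sc5.png

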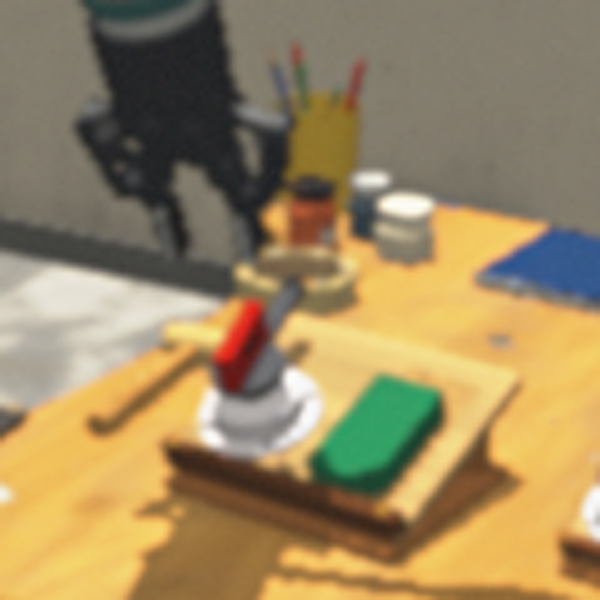

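```bash
python3 -c "
from m import *
p=[0.6529,0.1332,0.1629]
print((proj('top',p)-[260,130]+.5)*6-.5,(proj('scene',p)-[250,120]+.5)*5-.5)
print((proj('top',ramp([.045,.095,.074]))-[260,130]+.5)*6-.5)"
```

```text
[[215.14911679 190.45603271]] [[219.74545153 259.48838197]]
[[265.04274113 210.85239342]]
```

The TCP projects between the visible fingertips in both views, and the axis lines up. Descending over the wing.

```bash
python3 -m jog '[130,0,3,0,0,0,0, 130,0,5.5,0,0,0,0, 130,0,7,0,0,0,0, 130,0,7.5,0,0,0,0, 130,0,7.5,0,0,0,0]'
python3 -c "
from m import *
rep()"
```

```text
clock: 11.05
position: [0.6515, 0.1082, 0.0935]
ee_rot: [-0.423, 0.619, -0.39, 0.535]
contact_force: [-0.2, -0.3, 0.4]
width: 0.0417
t 11.05 p [0.6515 0.1082 0.0935] q [ 0.24  0.57  1.43 -0.34  1.27  0.24] F [-0.2 -0.3  0.4] M [ 0.14 -0.01  0.04] w 0.0417
ramp p [0.0448 0.0955 0.0568] F ramp [ 0.5 -0.1  0.2]
```

```bash
python3 -m jog '[190,0,0.1,0,0,0,0, 255,0,0.1,0,0,0,0, 255,0,0.1,0,0,0,0, 255,0,0.1,0,0,0,0, 255,0,0.1,0,0,0,0]' 50
python3 -c "
from m import *
rep()
from rig import get_image
im=get_image('top')['color'];cv2.imwrite('pics/top6.png',cv2.resize(im[130:230,260:360],None,fx=6,fy=6,interpolation=cv2.INTER_CUBIC))"
```

```text
clock: 11.68
position: [0.6502, 0.1077, 0.0922]
ee_rot: [-0.422, 0.619, -0.391, 0.535]
contact_force: [-5.7, 1.2, 4.6]
width: 0.0129
t 11.68 p [0.6502 0.1077 0.0922] q [ 0.24  0.57  1.43 -0.34  1.27  0.24] F [-5.7  1.2  4.6] M [-0.01  0.79 -0.3 ] w 0.0129
ramp p [0.045  0.0943 0.0554] F ramp [ 1.  -5.8  4.6]
```

View pics/top6.png

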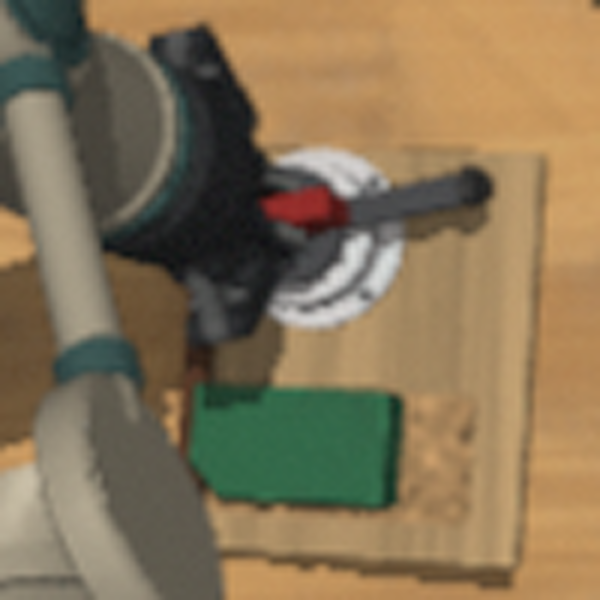

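The wing is gripped at 12.9 mm. There is a -5.8 N side load, so I'll shift to null it and press lightly before searching.

```bash
python3 -m jog '[255,0,0.15,-0.1,0,0,0, 255,0,0.3,-0.1,0,0,0, 255,0,0.3,-0.1,0,0,0]'
python3 -c "
from m import *
rep()"
```

```text
clock: 12.1
position: [0.6502, 0.1075, 0.0916]
ee_rot: [-0.423, 0.618, -0.39, 0.535]
contact_force: [-6.3, 4.6, 13.1]
width: 0.0131
t 12.1 p [0.6502 0.1075 0.0916] q [ 0.24  0.57  1.44 -0.34  1.27  0.24] F [-6.3  4.6 13.1] M [ 0.01  1.11 -0.3 ] w 0.0131
ramp p [0.0449 0.0943 0.0547] F ramp [ 0.7 -6.7 13.7]
```

At the hard stop: 13.7 N, with z stopped. Now searching clockwise in small steps.

```bash
python3 -m jog '[255,0,0.05,-0.1,0,0.2,0, 255,0,0.05,-0.1,0,0.4,0, 255,0,0.05,-0.1,0,0.6,0, 255,0,0.05,-0.1,0,0.6,0]'
python3 -c "
from m import *
rep()"
```

```text
clock: 12.6
position: [0.6498, 0.1069, 0.0903]
ee_rot: [-0.407, 0.595, -0.408, 0.561]
contact_force: [-3.2, 2.8, 7.6]
width: 0.013
t 12.6 p [0.6498 0.1069 0.0903] q [ 0.24  0.57  1.44 -0.34  1.26  0.33] F [-3.2  2.8  7.6] M [ 0.09  0.6  -0.27] w 0.013
ramp p [0.045  0.0939 0.0533] F ramp [ 0.2 -3.4  8. ]
```

The force fell and z dropped, so it has probably entered. Pressing deeper to check.

```bash
python3 -m jog '[255,0,0.2,-0.05,0,0,0, 255,0,0.4,-0.05,0,0,0, 255,0,0.4,-0.05,0,0,0]'
python3 -c "
from m import *
rep()"
```

```text
clock: 12.98
position: [0.6496, 0.1056, 0.0867]
ee_rot: [-0.407, 0.595, -0.407, 0.561]
contact_force: [-3.4, 2.6, 8.2]
width: 0.0129
t 12.97 p [0.6496 0.1056 0.0867] q [ 0.23  0.57  1.45 -0.35  1.25  0.33] F [-3.4  2.6  8.2] M [ 0.02  0.55 -0.26] w 0.0129
ramp p [0.0451 0.0939 0.0495] F ramp [ 0.7 -3.6  8.5]
```

Dropped in, about 6 mm deep. Pressing to the bottom.

```bash
python3 -m jog '[255,0,0.3,-0.05,0,0,0, 255,0,0.6,-0.05,0,0,0, 255,0,0.7,-0.05,0,0,0, 255,0,0.7,-0.05,0,0,0]'
python3 -c "
from m import *
rep()"
```

```text
clock: 13.48
position: [0.6496, 0.1044, 0.0836]
ee_rot: [-0.408, 0.593, -0.407, 0.562]
contact_force: [-5.4, 7.0, 22.5]
width: 0.0128
t 13.47 p [0.6496 0.1044 0.0836] q [ 0.23  0.57  1.45 -0.35  1.24  0.33] F [-5.4  7.  22.5] M [ 0.    1.16 -0.54] w 0.0128
ramp p [0.0451 0.094  0.0461] F ramp [ 1.6 -6.  23.3]
```

Bottomed out at 23 N. Turning clockwise in stages while holding the press.

```bash
python3 -m jog '[255,0,0,0,0,0.5,0, 255,0,0,0,0,1,0, 255,0,0,0,0,1.5,0, 255,0,0,0,0,2,0, 255,0,0,0,0,2.5,0, 255,0,0,0,0,3,0, 255,0,0,0,0,3,0]'
python3 -c "
from m import *
rep();s,p,r=st();print(r.inv().apply(s['moment']).round(2),(seatR(-1,0).inv()*r).as_rotvec().round(3))"
```

```text
clock: 14.35
position: [0.6493, 0.1044, 0.0836]
ee_rot: [-0.314, 0.464, -0.483, 0.673]
contact_force: [-6.4, 7.4, 22.9]
width: 0.0129
t 14.35 p [0.6493 0.1044 0.0836] q [ 0.23  0.57  1.45 -0.35  1.24  0.75] F [-6.4  7.4 22.9] M [-0.04  1.3  -0.49] w 0.0129
ramp p [0.0451 0.0937 0.0461] F ramp [ 1.5 -7.1 23.8]
[-1.27  0.02 -0.56] [0.005 0.294 0.006]
```

```bash
python3 -m jog '[255,0,0,-0.1,0,0.5,0, 255,0,0,-0.1,0,1,0, 255,0,0,-0.1,0,1.5,0, 255,0,0,-0.1,0,2,0, 255,0,0,-0.1,0,2.5,0, 255,0,0,-0.1,0,3,0, 255,0,0,-0.1,0,3.5,0, 255,0,0,-0.1,0,4,0, 255,0,0,-0.1,0,4,0]'
python3 -c "
from m import *
rep();s,p,r=st();print(r.inv().apply(s['moment']).round(2),(seatR(-1,0).inv()*r).as_rotvec().round(3))
from rig import get_image
im=get_image('top')['color'];cv2.imwrite('pics/top7.png',cv2.resize(im[130:230,260:360],None,fx=6,fy=6,interpolation=cv2.INTER_CUBIC))
"
```

```text
clock: 15.48
position: [0.6488, 0.1047, 0.0835]
ee_rot: [-0.169, 0.26, -0.551, 0.775]
contact_force: [-5.9, 7.3, 22.0]
width: 0.0129
t 15.47 p [0.6488 0.1047 0.0835] q [ 0.23  0.57  1.45 -0.35  1.24  1.31] F [-5.9  7.3 22. ] M [-0.13  1.18 -0.45] w 0.0129
ramp p [0.0449 0.0931 0.0461] F ramp [ 1.2 -6.5 22.9]
[-0.64  0.03 -1.1 ] [0.004 0.852 0.008]
```

View pics/top7.png

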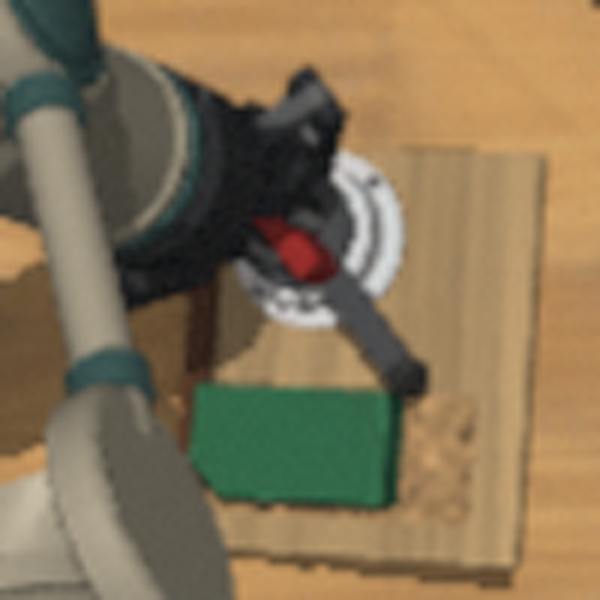

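The knob is at about 0.85 rad, still fully pressed. The foot at crop (405,380) is about to cross the block's edge, and the block hasn't moved. Continuing.

```bash
python3 -m jog '[255,0,0,0,0,0.4,0, 255,0,0,0,0,0.8,0, 255,0,0,0,0,1.2,0, 255,0,0,0,0,1.6,0, 255,0,0,0,0,2,0, 255,0,0,0,0,2.4,0, 255,0,0,0,0,2.8,0, 255,0,0,0,0,3.2,0, 255,0,0,0,0,3.2,0]'
python3 -c "
from m import *
rep();s,p,r=st();print(r.inv().apply(s['moment']).round(2),(seatR(-1,0).inv()*r).as_rotvec().round(3))
"
```

```text
clock: 16.65
position: [0.6485, 0.1049, 0.0834]
ee_rot: [-0.043, 0.082, -0.575, 0.813]
contact_force: [-6.6, 8.9, 23.3]
width: 0.0133
t 16.65 p [0.6485 0.1049 0.0834] q [ 0.23  0.57  1.45 -0.35  1.24  1.76] F [-6.6  8.9 23.3] M [-0.06  1.26 -0.46] w 0.0133
ramp p [0.0447 0.0928 0.0461] F ramp [ 0.2 -7.4 24.7]
[-0.18  0.02 -1.33] [0.002 1.299 0.009]
```

```bash
python3 -m jog '[255,0,0,0,0,0.3,0, 255,0,0,0,0,0.6,0, 255,0,0,0,0,0.9,0, 255,0,0,0,0,0.9,0]'
python3 -c "
from m import *
rep();s,p,r=st();print(r.inv().apply(s['moment']).round(2),(seatR(-1,0).inv()*r).as_rotvec().round(3))
"
```

```text
clock: 17.15
position: [0.6484, 0.105, 0.0834]
ee_rot: [-0.006, 0.031, -0.576, 0.817]
contact_force: [-5.9, 8.7, 22.7]
width: 0.0131
t 17.15 p [0.6484 0.105  0.0834] q [ 0.23  0.57  1.45 -0.35  1.24  1.88] F [-5.9  8.7 22.7] M [-0.03  1.33 -0.54] w 0.0131
ramp p [0.0446 0.0928 0.0461] F ramp [ 0.2 -6.7 24.1]
[-0.05  0.06 -1.43] [1.000e-03 1.424e+00 9.000e-03]
```

```bash
python3 -m jog '[255,0,0,0,0,0.3,0, 255,0,0,0,0,0.6,0, 255,0,0,0,0,0.9,0, 255,0,0,0,0,0.9,0]'
python3 -c "
from m import *
rep();s,p,r=st();print(r.inv().apply(s['moment']).round(2),(seatR(-1,0).inv()*r).as_rotvec().round(3))
"
```

```text
clock: 17.65
position: [0.6484, 0.1051, 0.0834]
ee_rot: [0.03, -0.02, -0.576, 0.817]
contact_force: [-5.9, 8.7, 22.3]
width: 0.0126
t 17.65 p [0.6484 0.1051 0.0834] q [ 0.23  0.57  1.45 -0.35  1.24  2.01] F [-5.9  8.7 22.3] M [-0.05  1.33 -0.51] w 0.0126
ramp p [0.0445 0.0927 0.0461] F ramp [-0.  -6.7 23.7]
[ 0.15  0.03 -1.42] [0.    1.55  0.009]
```

```bash
python3 -m jog '[255,0,0,0,0,0.3,0, 255,0,0,0,0,0.6,0, 255,0,0,0,0,0.8,0, 255,0,0,0,0,0.8,0]'
python3 -c "
from m import *
rep();s,p,r=st();print(r.inv().apply(s['moment']).round(2),(seatR(-1,0).inv()*r).as_rotvec().round(3))
from rig import get_image
im=get_image('top')['color'];cv2.imwrite('pics/top8.png',cv2.resize(im[130:230,260:360],None,fx=6,fy=6,interpolation=cv2.INTER_CUBIC))
im=get_image('scene')['color'];cv2.imwrite('pics/sc8.png',cv2.resize(im[130:240,260:380],None,fx=6,fy=6,interpolation=cv2.INTER_CUBIC))
"
```

```text
clock: 18.15
position: [0.6483, 0.105, 0.0834]
ee_rot: [0.062, -0.066, -0.573, 0.815]
contact_force: [-5.8, 8.9, 23.3]
width: 0.0126
t 18.15 p [0.6483 0.105  0.0834] q [ 0.23  0.57  1.45 -0.35  1.24  2.12] F [-5.8  8.9 23.3] M [-0.03  1.48 -0.29] w 0.0126
ramp p [0.0446 0.0927 0.0461] F ramp [ 0.2 -6.6 24.7]
[ 0.3  -0.22 -1.46] [0.    1.661 0.009]
```

View pics/top8.png

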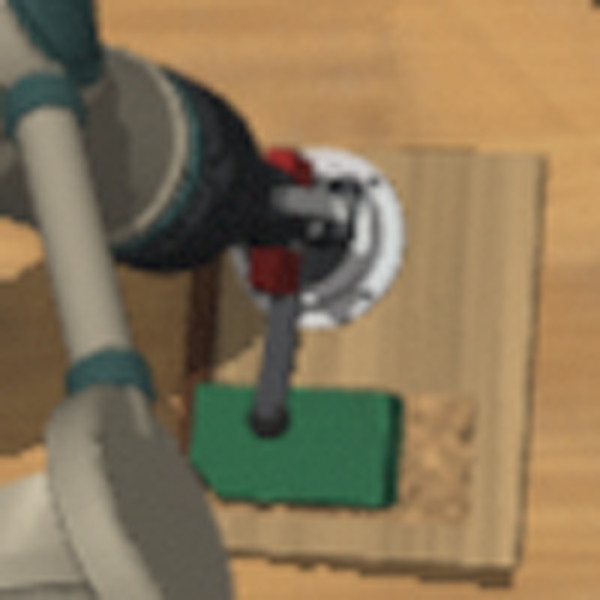

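View pics/sc8.png

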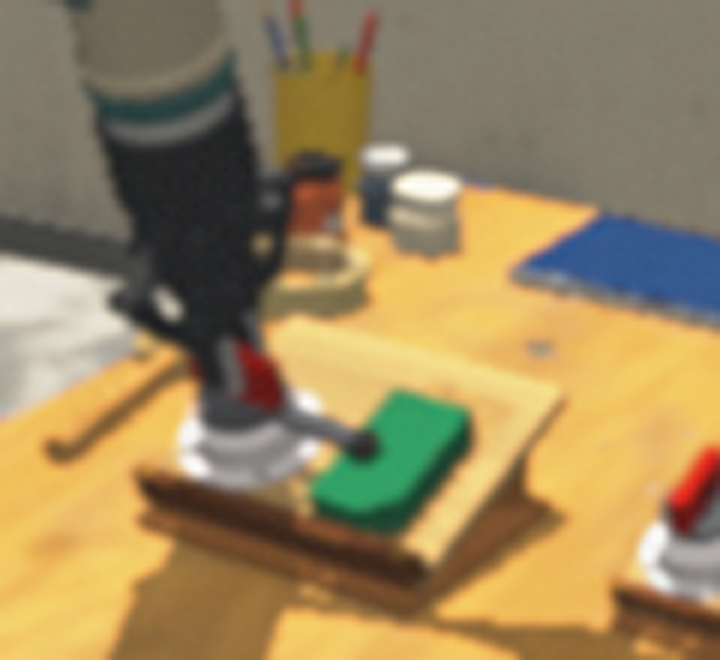

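The moment is starting to build at -0.22 N m. I'll push a little further to confirm the stop.

```bash
python3 -m jog '[255,0,0,0,0,0.25,0, 255,0,0,0,0,0.5,0, 255,0,0,0,0,0.5,0]'
python3 -c "
from m import *
rep();s,p,r=st();print(r.inv().apply(s['moment']).round(2),(seatR(-1,0).inv()*r).as_rotvec().round(3))
"
```

```text
clock: 18.62
position: [0.6483, 0.1047, 0.0835]
ee_rot: [0.081, -0.093, -0.57, 0.812]
contact_force: [-6.5, 7.9, 23.1]
width: 0.0128
t 18.62 p [0.6483 0.1047 0.0835] q [ 0.23  0.57  1.45 -0.35  1.24  2.19] F [-6.5  7.9 23.1] M [-0.03  1.67  0.19] w 0.0128
ramp p [0.0449 0.0927 0.0461] F ramp [ 1.1 -7.2 24.2]
[ 0.41 -0.74 -1.45] [1.000e-03 1.729e+00 9.000e-03]
```

At the stop (-0.74 N m). Easing the press while still holding, to see whether the cam has caught.

```bash
python3 -m jog '[255,0,-0.2,0,0,0,0, 255,0,-0.4,0,0,0,0, 255,0,-0.6,0,0,-0.2,0, 255,0,-0.6,0,0,-0.3,0]'
python3 -c "
from m import *
rep();s,p,r=st();print(r.inv().apply(s['moment']).round(2),(seatR(-1,0).inv()*r).as_rotvec().round(3))
"
```

```text
clock: 19.12
position: [0.648, 0.1055, 0.0848]
ee_rot: [0.07, -0.075, -0.571, 0.814]
contact_force: [-1.6, 3.4, 6.9]
width: 0.0125
t 19.12 p [0.648  0.1055 0.0848] q [ 0.23  0.57  1.45 -0.35  1.25  2.15] F [-1.6  3.4  6.9] M [0.11 0.42 0.19] w 0.0125
ramp p [0.0446 0.0923 0.0476] F ramp [-0.7 -1.9  7.6]
[-0.03 -0.32 -0.35] [-1.000e-03  1.687e+00  5.000e-03]
```

```bash
python3 -m jog '[255,0,-0.15,0,0,0,0, 255,0,-0.3,0,0,0,0, 255,0,-0.4,0,0,0,0, 255,0,-0.4,0,0,0,0]'
python3 -c "
from m import *
rep();s,p,r=st();print(r.inv().apply(s['moment']).round(2),(seatR(-1,0).inv()*r).as_rotvec().round(3))
"
```

```text
clock: 19.62
position: [0.6479, 0.1065, 0.0876]
ee_rot: [0.071, -0.075, -0.571, 0.814]
contact_force: [2.6, 1.4, -1.9]
width: 0.0127
t 19.62 p [0.6479 0.1065 0.0876] q [ 0.24  0.57  1.45 -0.34  1.26  2.15] F [ 2.6  1.4 -1.9] M [ 0.33 -0.39  0.54] w 0.0127
ramp p [0.0447 0.0921 0.0506] F ramp [-2.2  2.5 -1.2]
[-0.43 -0.39  0.48] [-0.002  1.688  0.004]
```

```bash
python3 -m jog '[255,0,-0.1,0,0,0,0, 255,0,-0.15,0,0,0,0, 255,0,-0.15,0,0,0,0]'
python3 -c "
from m import *
rep()
"
```

```text
clock: 20.0
position: [0.6477, 0.1066, 0.088]
ee_rot: [0.071, -0.075, -0.571, 0.814]
contact_force: [5.2, -1.6, -8.9]
width: 0.0129
t 20.0 p [0.6477 0.1066 0.088 ] q [ 0.24  0.57  1.44 -0.34  1.26  2.15] F [ 5.2 -1.6 -8.9] M [ 0.45 -0.99  0.69] w 0.0129
ramp p [0.0447 0.0919 0.0509] F ramp [-2.   5.3 -8.7]
```

The cam has caught: pulling gives -8.7 N with almost no motion. Returning to zero load, opening and retreating along the axis.

```bash
python3 -m jog '[255,0,0.15,0,0,-0.1,0, 255,0,0.15,0,0,-0.1,0, 150,0,0.15,0,0,-0.1,0, 150,0,0.15,0,0,-0.1,0, 150,0,0.15,0,0,-0.1,0]'
python3 -c "
from m import *
rep()"
python3 -m jog '[150,0,-2,0,0,0,0, 150,0,-4,0,0,0,0, 150,0,-8,0,0,0,0, 150,0,-12,0,0,0,0, 150,0,-15,0,0,0,0, 150,0,-15,0,0,0,0]'
python3 -c "
from m import *
rep()
from rig import get_image
cv2.imwrite('pics/top9r.png',get_image('top')['color']);cv2.imwrite('pics/sc9r.png',get_image('scene')['color'])
from ov2 import ov2
ov2('pics/top9r.png','pics/sc9r.png',np.array([.5585,.1397,.0255,-1.6645,-.0473]),1.55,.006,'k9')"
```

```text
clock: 20.62
position: [0.6463, 0.1059, 0.0882]
ee_rot: [0.068, -0.069, -0.571, 0.815]
contact_force: [0.3, 0.8, -0.3]
width: 0.0351
t 20.62 p [0.6463 0.1059 0.0882] q [ 0.24  0.57  1.45 -0.34  1.26  2.13] F [ 0.3  0.8 -0.3] M [ 0.17 -0.01  0.04] w 0.0351
ramp p [0.0456 0.0906 0.0509] F ramp [-0.9  0.2 -0. ]
clock: 21.38
position: [0.6526, 0.1578, 0.2318]
ee_rot: [0.066, -0.071, -0.572, 0.814]
contact_force: [-0.1, 0.2, -0.3]
width: 0.0351
t 21.38 p [0.6526 0.1578 0.2318] q [ 0.3   0.51  1.19 -0.32  1.58  2.09] F [-0.1  0.2 -0.3] M [ 0.13 -0.05 -0.01] w 0.0351
ramp p [0.0456 0.092  0.2037] F ramp [-0.3 -0.1 -0.2]
```

View pics/k9.png

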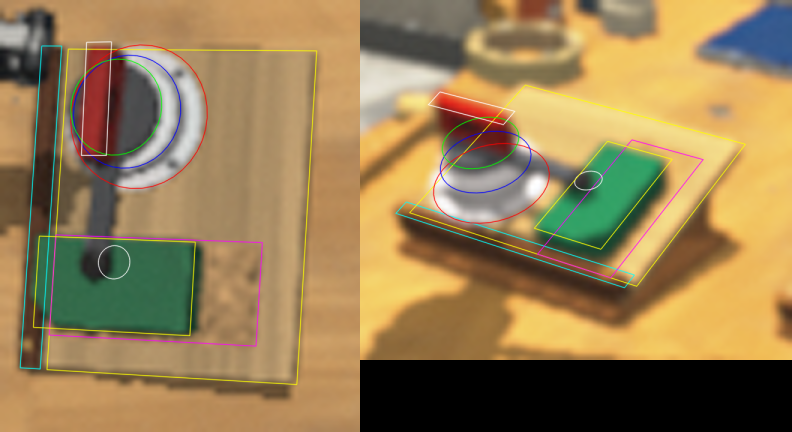

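View pics/sc9r.png

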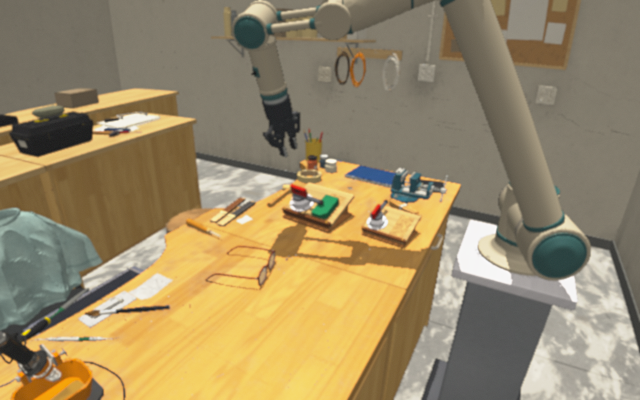

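View pics/top9r.png

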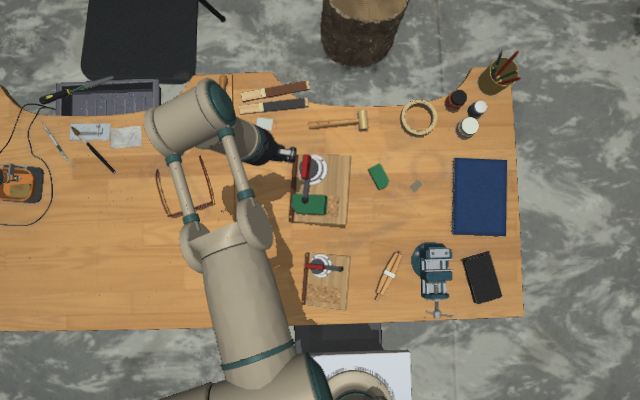

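Run:
```python
from h import *
v=np.array([.5585,.1397,.0248]);R=rampR(-1.6645)
for z in(0,.024): print(z,proj('top',R.apply([(.09,0,z),(.12,0,0),(.144,0,0),(0,0,.01)])+v).round(2).tolist())
for f in('top4r','top9r'):
    im=cv2.imread(f'pics/{f}.png');h=cv2.cvtColor(im,cv2.COLOR_BGR2HSV)
    m=cv2.inRange(h,(50,60,30),(95,255,255));m[:,:289]=0;m[:,345:]=0;m[:190]=0;m[:222-1+0]=m[:221];m[222:]=0
    ys,xs=np.nonzero(m);print(f,xs.min(),xs.max(),ys.min(),ys.max(),xs.mean().round(2),ys.mean().round(2),len(xs),cv2.minAreaRect(np.c_[xs,ys].astype(np.float32)))
    row=im[205,314:345].astype(int);print(row.tolist())
```

```text
0 [[327.45, 205.33], [338.48, 205.83], [347.43, 206.24], [294.07, 203.6]]
0.024 [[324.61, 204.68], [338.48, 205.83], [347.43, 206.24], [294.07, 203.6]]
top4r 292 326 194 214 309.03 203.67 635 ((308.7720642089844, 203.96966552734375), (34.261932373046875, 19.025156021118164), 2.385944366455078)
[[73, 104, 51], [74, 104, 51], [75, 107, 53], [75, 105, 52], [74, 105, 54], [72, 103, 50], [74, 106, 54], [75, 107, 53], [76, 108, 53], [70, 99, 49], [58, 80, 42], [46, 61, 30], [57, 79, 73], [78, 113, 133], [91, 133, 168], [92, 134, 171], [96, 142, 180], [105, 154, 195], [104, 151, 191], [94, 136, 173], [89, 130, 166], [91, 133, 169], [91, 134, 171], [96, 141, 180], [100, 145, 181], [104, 147, 179], [104, 146, 177], [101, 141, 171], [102, 143, 172], [108, 151, 182], [113, 160, 193]]
top9r 292 326 194 214 309.31 204.06 592 ((308.76226806640625, 203.96792602539062), (34.27197265625, 18.982067108154297), 2.4895529747009277)
[[74, 106, 52], [74, 106, 51], [77, 108, 54], [74, 106, 53], [73, 104, 51], [74, 104, 51], [75, 107, 53], [74, 106, 51], [76, 108, 53], [71, 101, 50], [57, 80, 40], [42, 60, 26], [55, 79, 71], [79, 114, 134], [91, 134, 169], [93, 135, 172], [98, 143, 183], [105, 155, 196], [102, 150, 191], [93, 136, 174], [89, 130, 167], [91, 133, 169], [94, 136, 174], [96, 141, 180], [101, 146, 184], [106, 149, 181], [106, 147, 177], [102, 142, 171], [104, 145, 174], [109, 153, 185], [112, 159, 193]]
```

The block hasn't moved: its outline is the same before and after the knob, and its upper edge lies within 1 px of the prediction for x = 0.045. The foot at (305,198) lies over it, the knob stays down by itself, and the bystanders are where they were. Handing in.

```bash
python3 -c "
from rig import sign_off
print(sign_off())"
```

```text
the job is handed in; nothing more can be done
None
```

The block is seated on the cork against the cleat, the knob is caught with its arm over the block, and the job was handed in at about 21.5 s of the 61 s allowed.

**Block:** I gripped the larger block across its width (49.6 mm measured) and set it on the cork strip. I slid it down until I felt the cleat (10.8 N, no further motion), then released it. In the top view its upper edge lies within 1 px of where x = 0.045 m puts it, and its outline is the same before and after the knob was turned.

**Knob:** I pressed lightly at about -0.2 rad and turned clockwise. It dropped in at about -0.13 rad and bottomed at about 10 mm. I kept it down while turning until the stop gave -0.74 N m, with the tool angle at about 1.7 rad. An upward pull of 8.7 N then moved it only 0.3 mm at about 5 to 6 mm in, so the cam holds. After letting go, the pictures show the foot over the block and the gripper clear.

**Disagreements:**
- Touch put the slope about 3 mm higher than the camera fit, so I used the touch value for the robot's heights.
- The scene-view overlay of the block is about 1 px off, while the top view agrees.
- About 7 N of side load stayed on the tool during the press and turn.

By eye, the spectacles, mallet and tape are where they were in the last pictures; I did not measure them.

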